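# Sanding cabinet pass box: feel the inner gate shut, then open the outer door

## Task

A sanded block waits in the pass box on the side of the sanding cabinet, whose dust must not get out. First make sure by touch that the inner gate is fully shut: press its knob straight down and keep a firm push on it for a moment to feel that it is hard home (push it home if it stands a little up). Only then pull the outer door's upright bar forward out of its spring clip and swing the door wide open, about square to the box or farther; leave it open and let go, with the gate still down and the block and the things on the bench undisturbed.

Things in the scene. Friction and masses are not known exactly. Their poses are not given: they have to be found in the camera images.
- cabinet: Fixed grey sanding cabinet, aluminium pass box on its right wall. Origin: on the table under the corner of pass box front and cabinet right wall; x to the back, y left, z up. Cabinet x 0.03..0.33, y 0..0.30, front upright to z 0.15, then sloping 45 deg back to the top, z 0.29; canister on top to 0.348. Pass box x 0..0.135, y -0.178..0, z 0.045..0.150; outer door on its front, top edge z 0.139.
- inner_gate (a joint): Inner gate between pass box and cabinet: steel plate sliding up through a slot in the box's roof. Metres: 0 = down on its stop, shut; grows as it is lifted (to 0.08). Starts at 0 to 0.02 and stays where left by the friction of its seal; about 3 N pushes it down, then it stops hard.
- gate_knob (a point): Top centre of the gate's round red knob (32 mm across, 22 mm high, on a 12 mm stem); moves up and down with the gate; 0.206 above the table when the gate is shut.
- outer_door (a joint): Outer door of the pass box: a glazed aluminium leaf with an upright hinge at its right edge. Value in rad: 0 = shut, grows as the free left edge swings out towards the robot and on to the right; stops at 1.95, stays where it is left.
- bar_grip (a point): On the axis of the door's upright steel bar (14 mm thick, at the free left edge), z 0.168. Part to grip (blue): z 0.14 to 0.178, above door and box; 17 mm blue ball on top, to z 0.195. Axes: the cabinet's when shut, turning with the door. Shut, the bar stands 30 mm before the box front, held at z 0.086..0.106 in a sprung C-clip open to the front; a forward pull of about 14 N snaps it out in 10 mm.
- outer_door_hinge (a point): Point on the outer door's vertical hinge axis, at the height of bar_grip, 0.1335 m from the bar's axis. Fixed to the cabinet.
- sanded_block: The sanded brown wooden block, 45 x 98 x 30 mm, lying loose on the floor of the pass box behind the outer door; origin at the centre of its underside. Not to be handled.
- sanding_block: Pale wooden sanding block, 62 x 110 x 26 mm, loose on the bench; origin at the centre of its underside. Bystander.
- tape_measure: Black and yellow tape measure, 32 x 76 x 63 mm high, loose on the bench; origin at the centre of its underside. Bystander.
- masking_tape: Roll of masking tape, 103 mm across, 25 mm high, lying flat and loose on the bench; origin at the centre of its underside. Bystander.

How it is judged:
By the outcome, as a careful person would: the job done as asked, in the order asked, and still so for the second after the job is handed in, with the robot touching nothing.
It also fails if it takes over 45 s, if anything falls off the work surface, if the arm or the gripper's body presses on something with over 40 N, if the wrist force passes 120 N, or if a joint passes its speed limit or range.

## Robot

A 6-joint arm with a two-finger parallel gripper is mounted at the origin on a cart in front of the work surface, level with it; the furniture and walls round the work are solid. World frame = base frame: x ahead of the robot, y to its left, z up, the work surface at z = 0. Lengths are in m, angles in rad, forces in N, time in s.
With the tool pointing down it reaches from about 0.3 to 0.875 m from the base axis. Payload 4.2 kg.
Tool frame: the origin (TCP) lies at the very end of the fingers, on their centre line; the grasp point (between the pads) lies 19 mm behind it; z points along the fingers, y is the direction in which the jaws open and shut (so a half turn about z gives the same grasp; the last joint's range is limited). The gripper opens to 85 mm and grips with 20 to 120 N. Pads are 22 mm wide; open, the fingers measure 114 mm over their backs; the gripper's body (76 mm by 85 mm) begins 54 mm behind the grasp point. The pads swing forward as they close: fully open they stand 13 mm farther back than shut.
Start: joints at [-0.02, 0.32, 1.565, -0, 1.257, -0.02], TCP at [0.575, 0, 0.231] pointing down, gripper open.
Joint ranges: [-3.11, 3.11], [-0.84, 2.01], [0.21, 2.61], [-1.34, 4.49], [0.05, 2.63], [-2.56, 2.56]. Speed limits (rad/s): [2.57, 2.57, 3.14, 3.14, 3.14, 3.14].

## Interface

Orientations are given as a unit quaternion [w, x, y, z].
In Python, from workcell import r, imaging gives the robot as it stands.
- The arm moves only by the shell command python3 -m jog 'ROWS' [FORCE]. ROWS is JSON, a list of rows, each a list of 5 numbers: the shift along the world's x, y, z in cm, then the turn about the world's z in degrees, then the finger opening in cm, from 0 to 8.54. A call has 1 to 20 rows; each row is the pose to reach, as a shift and turn from the pose measured when the call began; what a row does not reach only later rows make up. A row lasts 1/10 s, in which the tool goes at most 50 mm and 8.59 degrees, less where a joint would pass 70% of its speed; a pose out of reach is approached as far as the arm can. A call with a gripper value outside its range is refused whole. The fingers move at their own pace and stop on an object; FORCE is the grip in N (left out, the last holds). Time passes only in rows, so rows that repeat a pose let the fingers close. It gives the time, the measured TCP pose, the force and the opening at its end, in the units of the state.
- r.observe(): the state, without advancing time (a new reading comes with each control period).
- imaging.snapshot(name): name is "scene" or "side" or "wrist"; returns a dict with "frame" (384x512x3 uint8, blue, green, red), "depth" (384x512 float32, m along the optical axis (not along the pixel's ray), 0 where there is no reading), "camera_matrix" (3x3 intrinsics, pixels), "extrinsics" (4x4, takes a point from world to camera coordinates); the wrist camera has in their place "hand_eye" (4x4, takes a point from camera to tool coordinates, whose origin is the TCP and whose axes are the flange's). Camera axes: x right, y up, looking along -z (the intrinsics and any distortion apply to the point x, -y, -z); pixel columns grow to the right and rows downward; lengths in m; the calibration is good to about 2 mm. A picture is of the moment at which its call begins: read the wrist's pose just before it.
- r.sign_off(): hands the job in, once; it reports no verdict.
The state is a dict: "time_s": time; "q": joint angles; "joint_velocities": joint speeds; "effort": joint torques, N m; "eef_pos": TCP position; "orientation": TCP orientation; "force": force on the tool from outside, world axes, zero at the start; "moment": the same for the moment, N m; "grip_width": finger opening in m.
Only numpy, scipy, OpenCV 4.12 (cv2) and the standard library are available. Lean on these libraries where they do the work, as an engineer would, in place of code of your own. Each camera call takes 0.05 s, during which the arm holds its last target.

## Working session

There is one attempt and no reset: what is moved stays moved. The work goes in short steps, Python scripts to look and compute and a shell command to move; the robot and the scene stay as the last step left them, time stands still between calls to the robot, and variables do not carry over. Pictures are saved under pics/ and viewed, and the job is handed in when it is done.

```bash
ls; mkdir -p pics; cat > h.py <<'E'
import numpy as np, cv2
from workcell import r, imaging
def snap(n,name):
    s=imaging.snapshot(n); cv2.imwrite(f'pics/{name}.png',s['frame']); np.savez(f'pics/{name}.npz',**s); return s
def pts(s):
    K=np.array(s['camera_matrix']);T=np.linalg.inv(np.array(s['extrinsics']));d=s['depth']
    v,u=np.indices(d.shape)
    x=(u-K[0,2])/K[0,0]*d;y=(v-K[1,2])/K[1,1]*d
    P=np.stack([x,-y,-d,np.ones_like(d)],-1)@T.T
    P=P[...,:3].copy();P[d==0]=np.nan
    return P
E
python3 - <<'E'
from h import *
print(r.observe())
for n in('scene','side','wrist'):
    s=snap(n,n+'0');print(n,s.keys(),s['camera_matrix'],s.get('extrinsics'))
E
```

```text
pics
{'time_s': 0.0, 'q': array([-2.00326601e-02,  3.20263146e-01,  1.56570659e+00,  6.66328255e-06,
        1.25739767e+00, -1.99637368e-02]), 'joint_velocities': array([-6.05365145e-04, -6.38727620e-05,  1.60167611e-05, -4.54681025e-04,
        6.79722914e-05, -1.79904651e-04]), 'effort': array([ 7.05825660e-04, -4.15526962e+01, -2.34157133e+01, -1.88356019e-06,
        8.09230405e-03,  1.54784908e-05]), 'eef_pos': array([ 5.74506706e-01, -6.11140865e-06,  2.30488079e-01]), 'orientation': array([-6.42086488e-04,  7.07131599e-01,  7.07081406e-01, -6.12511681e-04]), 'force': array([ 0.54674741, -0.08919881,  0.29513963]), 'moment': array([ 0.04673798,  0.02184751, -0.04175689]), 'grip_width': 0.08568246745893016}
scene dict_keys(['frame', 'depth', 'camera_matrix', 'extrinsics']) [[352.06018608   0.         253.10195756]
 [  0.         352.06018608 191.17594375]
 [  0.           0.           1.        ]] [[ 5.94387364e-01 -8.04178675e-01 -5.65827362e-04 -3.49756019e-01]
 [ 4.94687551e-01  3.65080283e-01  7.88670156e-01 -3.75334850e-01]
 [-6.34025148e-01 -4.69055483e-01  6.14816286e-01 -6.08524584e-01]
 [ 0.00000000e+00  0.00000000e+00  0.00000000e+00  1.00000000e+00]]
side dict_keys(['frame', 'depth', 'camera_matrix', 'extrinsics']) [[371.07117019   0.         249.2898288 ]
 [  0.         371.07117019 195.60186913]
 [  0.           0.           1.        ]] [[ 0.81030893 -0.58599492 -0.00306507 -0.47756768]
 [ 0.28892204  0.39495754  0.8720852  -0.27015078]
 [-0.50982693 -0.70754399  0.48934447 -0.65982577]
 [ 0.          0.          0.          1.        ]]
wrist dict_keys(['frame', 'depth', 'camera_matrix', 'hand_eye']) [[281.960213     0.         254.69774381]
 [  0.         281.960213   189.05894438]
 [  0.           0.           1.        ]] None
```

View pics/scene0.png

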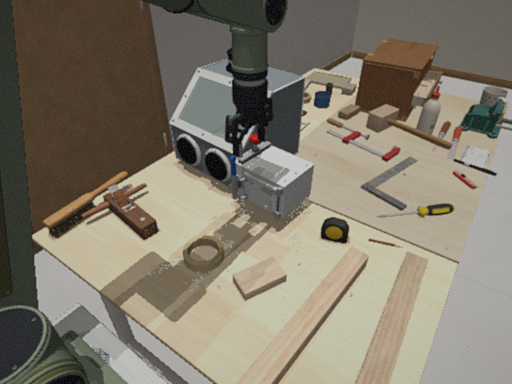

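View pics/side0.png

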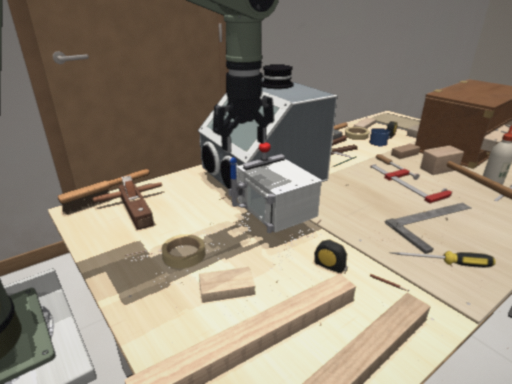

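View pics/wrist0.png

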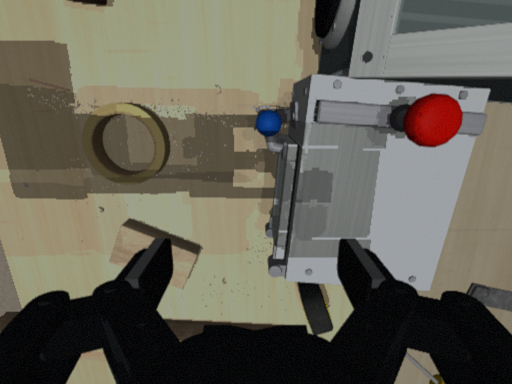

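The scene view shows the red knob at about (255,140) with the box right below the gripper. In the wrist view the blue ball is at (269,122), the knob at (433,120), the tape roll at (127,142) and the sanding block at (155,250). Next I'll measure them.

```bash
cat >> h.py <<'E'
from scipy.spatial.transform import Rotation as R
def wpose(st):
    T=np.eye(4);q=st['orientation'];T[:3,:3]=R.from_quat([q[1],q[2],q[3],q[0]]).as_matrix();T[:3,3]=st['eef_pos'];return T
def wpts(s,st):
    s=dict(s);s['extrinsics']=np.linalg.inv(wpose(st)@s['hand_eye']);return pts(s)
def masks(f):
    h=cv2.cvtColor(f,cv2.COLOR_BGR2HSV);H,S,V=cv2.split(h)
    return dict(red=((H<6)|(H>174))&(S>180)&(V>90),blue=(H>105)&(H<130)&(S>150)&(V>50))
def show(P,f):
    for k,m in masks(f).items():
        n,l,st,c=cv2.connectedComponentsWithStats(m.astype(np.uint8))
        for i in range(1,n):
            if st[i,4]>25:
                p=P[l==i];p=p[~np.isnan(p[:,0])]
                if len(p): print(k,st[i],'med',np.median(p,0).round(4),'lo',np.percentile(p,3,0).round(4),'hi',np.percentile(p,97,0).round(4))
E
python3 - <<'E'
from h import *
st=r.observe()
for n in('scene','side'):
    s=dict(np.load(f'pics/{n}0.npz'));print(n);show(pts(s),s['frame'])
s=dict(np.load('pics/wrist0.npz'));print(s['hand_eye'].round(3));P=wpts(s,st);print('wrist');show(P,s['frame'])
for n,(u,v) in dict(boxFLcorner=(306,82),rFR=(290,275),rBR=(425,283),rBL=(482,95),doortopL=(292,150),doortopR=(280,262),tape=(127,110),block=(150,262),bench=(220,150),roof=(400,220),cabtop=(440,60),measure=(312,310),slot=(340,112)).items():
    print(n,P[v,u].round(4))
E
```

```text
scene
red [250 134   9   9  61] med [0.6733 0.0607 0.2042] lo [0.6666 0.05   0.1922] hi [0.7106 0.0865 0.2083]
red [454 172  21  16  44] med [ 1.1186 -0.4296  0.0169] lo [ 1.0998 -0.4602  0.0134] hi [ 1.1427 -0.3975  0.0208]
blue [230 155   6  20  74] med [0.579  0.058  0.1683] lo [0.577  0.0535 0.1381] hi [0.6491 0.1214 0.1938]
side
red [260 143  10   8  60] med [0.675  0.0539 0.204 ] lo [0.6675 0.0479 0.1963] hi [0.6882 0.063  0.2092]
blue [230 165   6  14  66] med [0.5807 0.0572 0.157 ] lo [0.5773 0.0538 0.0981] hi [0.6363 0.1563 0.1779]
[[ 0.     0.957  0.291  0.073]
 [ 1.    -0.001  0.001  0.001]
 [ 0.001  0.291 -0.957 -0.142]
 [ 0.     0.     0.     1.   ]]
wrist
red [ 410   95   52   51 2024] med [0.6792 0.0636 0.2063] lo [0.6683 0.0509 0.2021] hi [0.6921 0.0756 0.208 ]
blue [256 111  26  25 507] med [0.5837 0.0612 0.1921] lo [0.5768 0.0545 0.1872] hi [0.5914 0.0674 0.1947]
boxFLcorner [0.6162 0.089  0.1319]
rFR [ 0.6075 -0.0775  0.1491]
rBR [ 0.7312 -0.0847  0.1505]
rBL [0.7451 0.0786 0.1503]
doortopL [0.6064 0.0352 0.1375]
doortopR [ 0.599  -0.0699  0.1395]
tape [0.4232 0.065  0.0256]
block [0.532  0.0095 0.2697]
bench [ 5.288e-01  1.330e-02 -2.000e-04]
roof [ 0.6993 -0.0226  0.15  ]
cabtop [0.6837 0.0969 0.1929]
measure [ 0.6522 -0.1937  0.0567]
slot [0.6367 0.0667 0.1622]
```

```bash
python3 - <<'E'
from h import *
st=r.observe()
s=dict(np.load('pics/wrist0.npz'));P=wpts(s,st)
m=(abs(P[...,2]-.150)<.0025)&(P[...,1]<.12);m=m.astype(np.uint8);m[:70]=0
n,l,sts,c=cv2.connectedComponentsWithStats(m);i=1+sts[1:,4].argmax();p=P[l==i][:,:2]
rect=cv2.minAreaRect((p*1000).astype(np.float32));print(rect,cv2.boxPoints(rect))
f=s['frame'];mk=masks(f)
# sphere/circle fits: red, blue
from scipy.optimize import least_squares
q=P[mk['blue']];q=q[~np.isnan(q[:,0])&(q[:,2]>.186)]
f=least_squares(lambda c:np.linalg.norm(q-c,axis=1)-.0085,[.584,.061,.186],loss='soft_l1',f_scale=.001);print('ball',f.x)
q=P[mk['red']];print('red ext',np.nanpercentile(q,[1,50,99],axis=0)); 
q=q[q[:,2]>.2];e=cv2.minEnclosingCircle((q[:,:2]*1000).astype(np.float32));print(e)
# knob tops from scene, side by extents
for n in('scene','side'):
    s2=dict(np.load(f'pics/{n}0.npz'));Q=pts(s2);k=masks(s2['frame'])['red'];w=Q[k];w=w[(abs(w[:,0]-.68)<.03)&(w[:,1]<.09)];print(n,w.max(0),w.min(0))
    # other objects/roof plane check
    g=Q[(abs(Q[...,0]-.7)<.03)&(abs(Q[...,1]+.02)<.03)];print('roof z',np.nanmedian(g[:,2]))
E
```

```text
((678.4115600585938, -0.2685546875), (178.65650939941406, 139.3180389404297), 85.19799041748047) [[601.51917 -83.45191]
 [740.34814 -95.11462]
 [755.30396  82.9148 ]
 [616.475    94.57751]]
ball [0.58402411 0.06013789 0.18577828]
red ext [[0.6678174  0.04962239 0.20150604]
 [0.67919319 0.0635734  0.20625208]
 [0.6936287  0.07667499 0.20835226]]
((681.3141479492188, 63.25922393798828), 14.608431816101074)
scene [0.70981641 0.08885458 0.20880596] [0.66648677 0.04843817 0.19247288]
roof z 0.14950400859057755
side [0.68854531 0.06444433 0.21073662] [0.66721607 0.04655062 0.19607536]
roof z 0.1512207128820627
```

```bash
python3 - <<'E'
from h import *
st=r.observe()
s=dict(np.load('pics/wrist0.npz'));P=wpts(s,st)
o=np.array([.6165,.0946]);a=np.deg2rad(-4.8);Rm=np.array([[np.cos(a),-np.sin(a)],[np.sin(a),np.cos(a)]])
C=P.copy();C[...,:2]=(P[...,:2]-o)@Rm
for u,v in [(269,122),(268,228),(276,262),(276,266),(276,271),(272,268),(281,268),(283,200),(290,200),(278,146),(433,120)]:print(u,v,(C[v,u]*1000).round(1))
cv2.imwrite('pics/crop.png',cv2.resize(s['frame'][90:300,230:350],None,fx=2.8,fy=2.8,interpolation=cv2.INTER_CUBIC))
E
```

```text
269 122 [-29.5 -35.6 194.8]
268 228 [ -11.9 -165.3   65.8]
276 262 [  -7.5 -165.5  139.8]
276 266 [  -8.1 -165.   147.5]
276 271 [  -7.6 -169.8  148.1]
272 268 [ -11.5 -167.1  147.9]
281 268 [  -3.1 -167.5  146.2]
283 200 [  -7.5 -104.9  136.7]
290 200 [  -1.6 -103.7  138.8]
278 146 [-16.4 -58.7 129.8]
433 120 [ 63.3 -25.9 206.8]
```

View pics/crop.png

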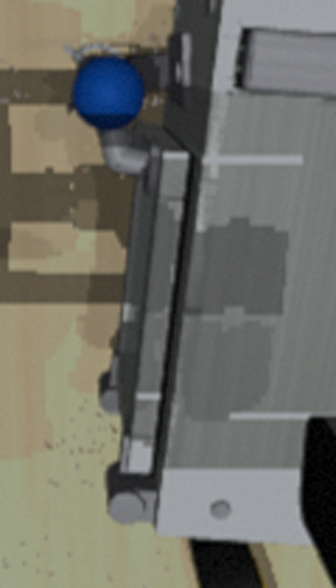

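The hinge pin's top is at about wrist pixel (276,269), which puts it 0.1338 m from the bar against the 0.1335 given. The roof's long side measures 178.7 mm (178 given), and the knob top's height is consistent with the gate shut or a few mm up. Now I'll close the fingers, move above the knob and come down gently.

```bash
python3 -m jog '[[0,0,2,0,0],[3,2,3,0,0],[6,4,3,0,0],[9,5.5,3,0,0],[10.5,6.3,2.5,0,0],[10.5,6.3,1,0,0],[10.5,6.3,-0.8,0,0],[10.5,6.3,-1.2,0,0],[10.5,6.3,-1.2,0,0]]' 60; python3 - <<'E'
from h import *
s=snap('side','side1')
cv2.imwrite('pics/side1c.png',cv2.resize(s['frame'][60:240,180:360],None,fx=3,fy=3,interpolation=cv2.INTER_CUBIC))
print(r.observe()['force'],r.observe()['eef_pos'])
E
```

```text
time_s: 1.05
eef_pos: [0.6792, 0.0629, 0.2177]
orientation: [-0.001, 0.707, 0.707, -0.001]
force: [0.8, 0.5, -0.3]
grip_width: 0.0001
[-0.17479108 -1.21306873  0.37880455] [0.67967322 0.06295997 0.21881696]
```

View pics/side1c.png

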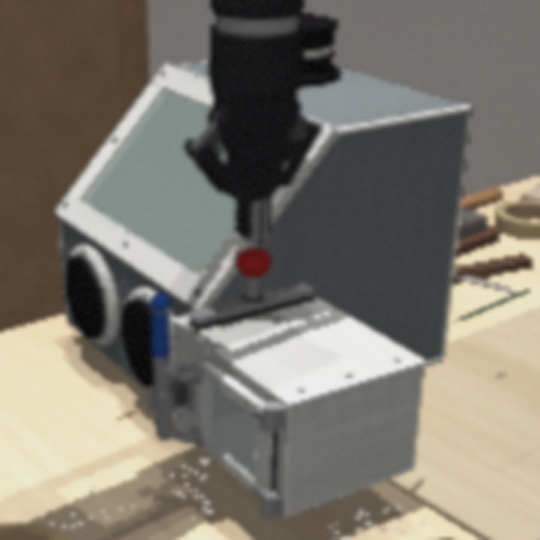

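The closed fingertips stand just above the red knob (crop about 255,235 and 255,262), so I'll descend and feel for it.

```bash
python3 -m jog '[[0,0,-0.6,0,0],[0,0,-0.9,0,0],[0,0,-1.1,0,0],[0,0,-1.1,0,0]]'; python3 -m jog '[[0,0,-0.15,0,0],[0,0,-0.15,0,0]]';python3 -m jog '[[0,0,-0.15,0,0],[0,0,-0.15,0,0]]'
```

```text
time_s: 1.5
eef_pos: [0.6797, 0.0629, 0.2079]
orientation: [-0.0, 0.707, 0.707, -0.0]
force: [-0.8, 0.1, -0.3]
grip_width: -0.0001
time_s: 1.7
eef_pos: [0.6798, 0.0629, 0.2068]
orientation: [-0.0, 0.707, 0.707, -0.0]
force: [0.3, 0.6, 2.4]
grip_width: -0.0002
time_s: 1.9
eef_pos: [0.6798, 0.0629, 0.2058]
orientation: [-0.0, 0.707, 0.707, 0.0]
force: [-0.9, 0.2, 3.3]
grip_width: -0.0002
```

```bash
python3 -m jog '[[0,0,-0.15,0,0],[0,0,-0.15,0,0]]'; python3 -m jog '[[0,0,-0.2,0,0],[0,0,-0.2,0,0]]'
```

```text
time_s: 2.1
eef_pos: [0.6799, 0.0629, 0.2057]
orientation: [0.0, 0.707, 0.707, 0.001]
force: [-1.7, 0.1, 7.4]
grip_width: -0.0002
time_s: 2.3
eef_pos: [0.6799, 0.0629, 0.2056]
orientation: [0.001, 0.707, 0.707, 0.001]
force: [-2.9, -0.5, 9.1]
grip_width: -0.0001
```

```bash
python3 -m jog '[[0,0,-0.4,0,0],[0,0,-0.4,0,0],[0,0,-0.4,0,0]]'; python3 -m jog '[[0,0,-0.5,0,0],[0,0,-0.5,0,0],[0,0,-0.5,0,0],[0,0,-0.5,0,0]]'
```

```text
time_s: 2.6
eef_pos: [0.68, 0.0629, 0.2055]
orientation: [0.002, 0.707, 0.707, 0.002]
force: [-5.7, -0.6, 15.4]
grip_width: -0.0004
time_s: 3.0
eef_pos: [0.68, 0.0629, 0.2054]
orientation: [0.003, 0.707, 0.707, 0.004]
force: [-6.2, -1.3, 19.7]
grip_width: -0.0004
```

```bash
python3 -m jog '[[0,0,-0.6,0,0],[0,0,-0.6,0,0],[0,0,-0.6,0,0],[0,0,-0.6,0,0],[0,0,-0.6,0,0],[0,0,-0.6,0,0],[0,0,-0.6,0,0],[0,0,-0.6,0,0]]'; python3 -m jog '[[0,0,1,0,0],[0,0,3,0,0],[0,0,5,0,0],[0,0,5,0,0]]'; python3 - <<'E'
from h import *
st=r.observe();s=snap('wrist','wrist1');P=wpts(s,st);print(st['eef_pos'],st['force'],wpose(st).round(3));show(P,s['frame'])
h=np.array([.595,-.0717]);b=np.array([.584,.0601])
a0=np.arctan2(*(b-h)[::-1])
for t in range(0,111,5):
    a=a0+np.deg2rad(t);p=h+.1335*np.array([np.cos(a),np.sin(a)]);print(t,((p-b)*100).round(2))
E
```

```text
time_s: 3.8
eef_pos: [0.68, 0.0629, 0.2054]
orientation: [0.005, 0.707, 0.707, 0.006]
force: [-8.6, -0.5, 21.6]
grip_width: 0.0003
time_s: 4.2
eef_pos: [0.6815, 0.063, 0.2582]
orientation: [0.007, 0.707, 0.707, 0.008]
force: [0.4, 0.5, -0.8]
grip_width: 0.0002
[0.68150187 0.06304694 0.25821803] [ 0.40005668  0.48616259 -0.82635043] [[-0.     1.     0.021  0.682]
 [ 1.     0.     0.002  0.063]
 [ 0.002  0.021 -1.     0.258]
 [ 0.     0.     0.     1.   ]]
red [241 188  29  23 337] med [0.6858 0.0703 0.2044] lo [0.6756 0.0617 0.2023] hi [0.6925 0.0754 0.2059]
red [499 303  13  13 104] med [ 1.0984 -0.187   0.0241] lo [ 1.0895 -0.1957  0.022 ] hi [ 1.1081 -0.176   0.0253]
blue [120 179  37  33 587] med [0.5878 0.0638 0.1871] lo [0.5805 0.0567 0.142 ] hi [0.5915 0.0677 0.1944]
0 [-0.01  0.12]
5 [-1.17 -0.02]
10 [-2.3  -0.27]
15 [-3.42 -0.62]
20 [-4.49 -1.06]
25 [-5.53 -1.59]
30 [-6.51 -2.21]
35 [-7.44 -2.92]
40 [-8.3 -3.7]
45 [-9.09 -4.56]
50 [-9.8  -5.48]
55 [-10.43  -6.46]
60 [-10.98  -7.49]
65 [-11.43  -8.56]
70 [-11.78  -9.67]
75 [-12.04 -10.81]
80 [-12.19 -11.96]
85 [-12.25 -13.13]
90 [-12.2  -14.29]
95 [-12.06 -15.45]
100 [-11.81 -16.58]
105 [-11.46 -17.7 ]
110 [-11.02 -18.77]
```

View pics/wrist1.png

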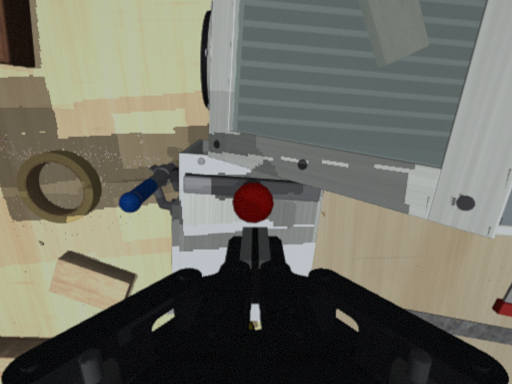

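Gate confirmed hard home: the TCP stopped at 0.2054 and held 21 N. In the wrist view the knob is at (253,202), still under the fingertips, and the ball is at (130,201). Now over to the bar with the fingers part open.

```bash
python3 -m jog '[[-3,0,0,0,3.2],[-6,-0.1,0,-2,3.2],[-9,-0.2,0,-5,3.2],[-9.6,-0.2,-0.5,-5,3.2],[-9.6,-0.2,-2,-5,3.2],[-9.6,-0.2,-3,-5,3.2],[-9.6,-0.2,-3,-5,3.2]]' 60; python3 - <<'E'
from h import *
from scipy.optimize import least_squares
st=r.observe();s=snap('wrist','wrist2');P=wpts(s,st);print(st['eef_pos'],wpose(st).round(3));show(P,s['frame'])
q=P[masks(s['frame'])['blue']];q=q[~np.isnan(q[:,0])&(q[:,2]>.184)&(q[:,2]<.2)]
f=least_squares(lambda c:np.linalg.norm(q-c,axis=1)-.0085,[.584,.061,.186],loss='soft_l1',f_scale=.001);print('ball',f.x,len(q))
snap('side','side2')
E
```

```text
time_s: 4.95
eef_pos: [0.5839, 0.0609, 0.2233]
orientation: [0.005, 0.737, 0.676, 0.005]
force: [-0.2, -0.3, 0.3]
grip_width: 0.0319
[0.58390036 0.06087296 0.22333071] [[ 0.087  0.996  0.013  0.584]
 [ 0.996 -0.087 -0.001  0.061]
 [ 0.     0.013 -1.     0.223]
 [ 0.     0.     0.     1.   ]]
red [ 388  183   44   45 1612] med [0.6799 0.0658 0.2043] lo [0.6697 0.0524 0.1994] hi [0.6923 0.0768 0.2059]
blue [242 186  24  41 682] med [0.5847 0.0651 0.189 ] lo [0.5784 0.0568 0.143 ] hi [0.5908 0.068  0.1943]
ball [0.58391131 0.06007599 0.18573255] 407
```

View pics/wrist2.png

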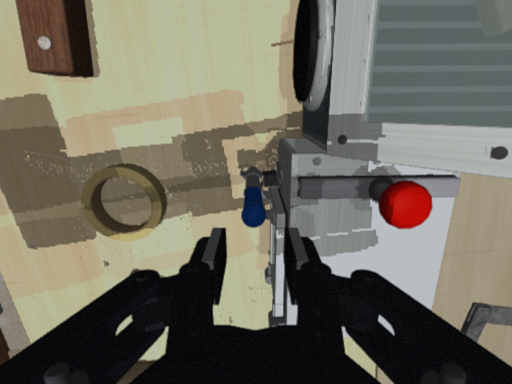

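View pics/side2.png

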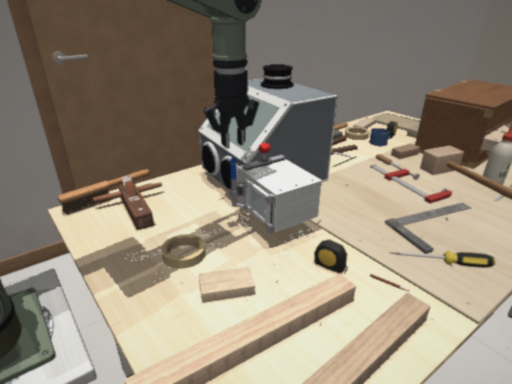

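The ball's fitted centre is (0.5839, 0.0601), directly under the TCP. In the side view the gripper is above the bar and the bystanders are untouched. Now descend around the bar.

```bash
python3 -m jog '[[0,-0.1,-1,0,2.5],[0,-0.1,-2,0,2.5],[0,-0.1,-3,0,2.5],[0,-0.1,-4,0,2.5],[0,-0.1,-5,0,2.5],[0,-0.1,-6,0,2.5],[0,-0.1,-7,0,2.5],[0,-0.1,-7.2,0,2.5],[0,-0.1,-7.2,0,2.5]]'; python3 -m jog '[[0,0,0,0,0.8],[0,0,0,0,0.8],[0,0,0,0,0.8],[0,0,0,0,0.8]]' 60
```

```text
time_s: 5.95
eef_pos: [0.5849, 0.0599, 0.1529]
orientation: [0.006, 0.737, 0.676, 0.006]
force: [-0.3, -0.1, -0.3]
grip_width: 0.0249
time_s: 6.35
eef_pos: [0.5837, 0.0601, 0.1533]
orientation: [0.005, 0.737, 0.676, 0.005]
force: [-5.1, 1.0, 3.8]
grip_width: 0.0138
```

The grip width of 13.8 mm is the bar. Next I'll pull it out of the clip along the arc.

```bash
python3 -m jog '[[-0.4,-0.04,0,1.7,0.8],[-0.8,-0.09,0,3.4,0.8],[-1.16,-0.14,0,5,0.8],[-1.7,-0.25,0,7.5,0.8],[-2.29,-0.39,0,10,0.8],[-2.29,-0.39,0,10,0.8]]'
```

```text
time_s: 6.95
eef_pos: [0.5607, 0.0564, 0.1534]
orientation: [0.004, 0.676, 0.737, 0.006]
force: [0.2, 1.6, -0.5]
grip_width: 0.0144
```

The bar is free and the force is near zero, so I'll continue the swing.

```bash
python3 -m jog '[[-1.12,-0.35,0,5,0.8],[-2.19,-0.79,0,10,0.8],[-3.23,-1.32,0,15,0.8],[-4.21,-1.94,0,20,0.8],[-5.14,-2.65,0,25,0.8],[-6.0,-3.43,0,30,0.8],[-6.79,-4.29,0,35,0.8],[-7.5,-5.21,0,40,0.8],[-8.13,-6.19,0,45,0.8],[-8.68,-7.22,0,50,0.8],[-8.68,-7.22,0,50,0.8]]'; python3 - <<'E'
from h import *
snap('side','side3');st=r.observe();p=st['eef_pos'][:2]-[.595,-.0717];print(np.linalg.norm(p),np.degrees(np.arctan2(p[1],p[0]))-94.8,st['force'],st['moment'],wpose(st).round(3),st['q'])
E
```

```text
time_s: 8.05
eef_pos: [0.4733, -0.0164, 0.1534]
orientation: [0.001, 0.302, 0.953, 0.007]
force: [-2.2, 1.6, -0.7]
grip_width: 0.0138
0.1336964805115947 60.55193982537516 [-2.2133019   2.30062488 -1.0091822 ] [0.09810874 0.46012246 0.15199329] [[-0.817  0.576  0.006  0.473]
 [ 0.576  0.817  0.013 -0.016]
 [ 0.002  0.014 -1.     0.153]
 [ 0.     0.     0.     1.   ]] [-0.06680585  0.22752868  1.91009769  0.01569958  0.99853144 -1.03214551]
```

View pics/side3.png

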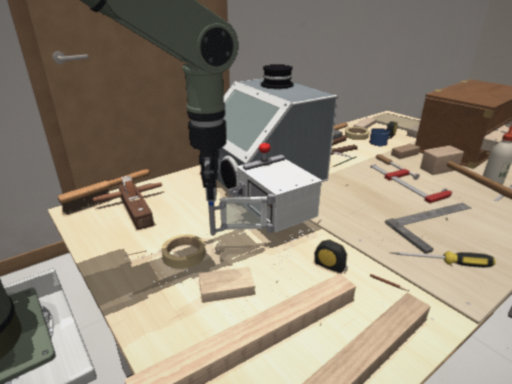

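The door is at about 60° with its bar and bottom clear of the tape roll and the sanding block. Continuing to about 105°.

```bash
python3 -m jog '[[-0.45,-1.07,0,5,0.8],[-0.8,-2.18,0,10,0.8],[-1.06,-3.32,0,15,0.8],[-1.21,-4.47,0,20,0.8],[-1.27,-5.64,0,25,0.8],[-1.22,-6.8,0,30,0.8],[-1.08,-7.96,0,35,0.8],[-0.83,-9.09,0,40,0.8],[-0.48,-10.2,0,45,0.8],[-0.48,-10.2,0,45,0.8],[-0.48,-10.2,0,45,0.8]]'; python3 - <<'E'
from h import *
snap('side','side4');st=r.observe();p=st['eef_pos'][:2]-[.595,-.0717];print(np.linalg.norm(p),np.degrees(np.arctan2(p[1],p[0]))%360-94.8,st['force'],st['moment'])
E
```

```text
time_s: 9.2
eef_pos: [0.4698, -0.1177, 0.1534]
orientation: [-0.001, -0.084, 0.996, 0.007]
force: [1.0, 1.6, -2.9]
grip_width: 0.0139
0.1334248607963473 105.2852729221391 [ 2.66007828  2.86789118 -4.31104339] [ 0.09661429 -0.45728986  0.12466829]
```

View pics/side4.png

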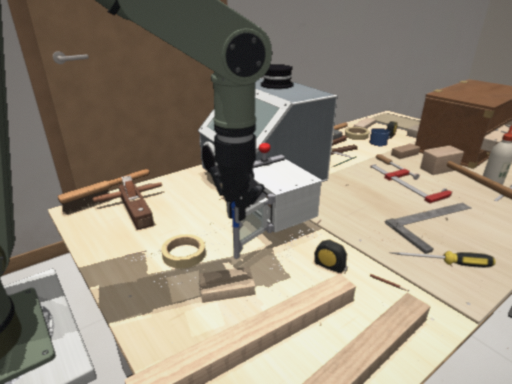

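The door is at about 105°, with the bar's lower end at (237,258), above the sanding block, which hasn't moved. Release and lift straight up.

```bash
python3 -m jog '[[0,0,0,0,3],[0,0,0,0,3],[0,0,0,0,3]]'; python3 -m jog '[[0,0,1,0,3],[0,0,2.5,0,3],[0,0,5,0,3],[0,0,8,0,3],[-1,0,12,0,3],[-4,0,14,0,3],[-7,0,14,0,3],[-7,0,14,0,3],[-7,0,14,0,3]]'; python3 - <<'E'
from h import *
from scipy.optimize import least_squares
for n in('scene','side','wrist'):
    st=r.observe();s=snap(n,n+'5');P=wpts(s,st) if n=='wrist' else pts(s);print(n);show(P,s['frame'])
print(st['eef_pos'],st['force'],st['grip_width'])
E
```

```text
time_s: 9.55
eef_pos: [0.4698, -0.1174, 0.1538]
orientation: [-0.0, -0.084, 0.996, 0.007]
force: [1.0, 0.5, 0.6]
grip_width: 0.0301
time_s: 10.45
eef_pos: [0.3997, -0.1175, 0.2947]
orientation: [0.001, -0.084, 0.996, 0.006]
force: [-0.8, -0.0, 0.3]
grip_width: 0.0298
scene
red [454 173  21  15  43] med [ 1.1183 -0.4309  0.017 ] lo [ 1.0987 -0.4602  0.0141] hi [ 1.1428 -0.3996  0.0206]
blue [262 207   7   7  38] med [ 0.4651 -0.1211  0.1898] lo [ 0.4609 -0.1259  0.185 ] hi [ 0.4719 -0.1146  0.1942]
blue [262 215   6  14  71] med [ 0.4635 -0.1226  0.1609] lo [ 0.4607 -0.1262  0.1414] hi [ 0.4676 -0.1165  0.1778]
side
red [260 144  10   8  61] med [0.6761 0.0536 0.2026] lo [0.6691 0.0478 0.1942] hi [0.6874 0.0648 0.2076]
blue [233 202   5   7  29] med [ 0.466  -0.1241  0.1914] lo [ 0.4622 -0.1271  0.1853] hi [ 0.4704 -0.1203  0.1951]
blue [233 211   5  16  62] med [ 0.4657 -0.1248  0.1596] lo [ 0.463  -0.1266  0.1434] hi [ 0.4695 -0.1216  0.1777]
wrist
blue [234 244  15  15 173] med [ 0.4652 -0.1201  0.1919] lo [ 0.461  -0.1261  0.1868] hi [ 0.4715 -0.1137  0.1943]
[ 0.40040102 -0.11751053  0.29395999] [ 0.03854377 -1.07512111 -0.34190515] 0.03023987125081065
```

View pics/side5.png

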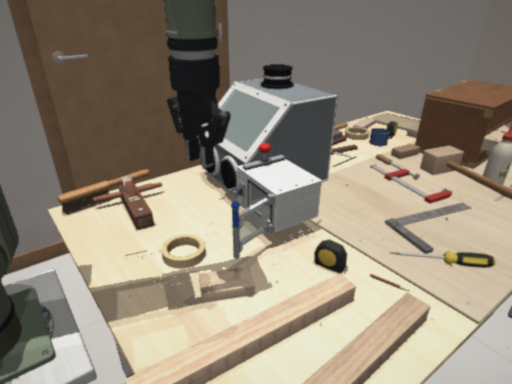

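View pics/scene5.png

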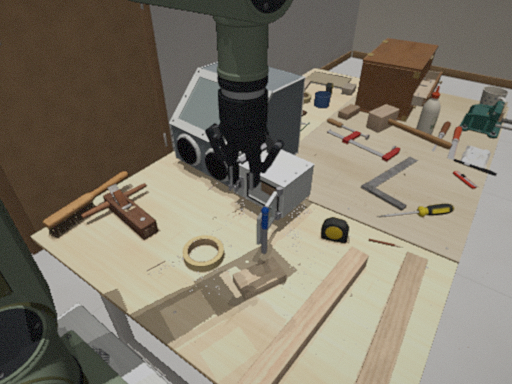

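View pics/wrist5.png

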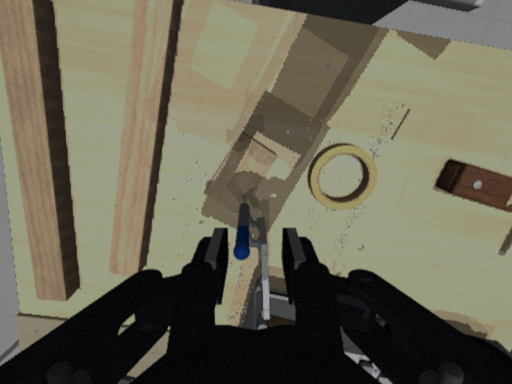

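The bar stands at about (0.467, -0.121), the fingers are clear, and the knob is down at side pixel (265,148). Before handing in I'll compare depth around the bystanders and knob with the first pictures.

```bash
python3 - <<'E'
from h import *
for n,bx in (('side',dict(block=(195,262,262,302),tape=(158,228,212,272),meas=(308,236,352,274))),('scene',dict(tape=(178,232,228,275),block=(228,255,292,300),meas=(316,212,354,246)))):
    A,B=[pts(dict(np.load(f'pics/{n}{i}.npz'))) for i in(0,5)]
    for k,(u0,v0,u1,v1) in bx.items():
        c=[]
        for P in(A,B):
            q=P[v0:v1,u0:u1].reshape(-1,3);q=q[(q[:,2]>.012)&(q[:,2]<.07)];c.append(np.median(q,0).round(4))
        d=abs(A-B)[v0:v1,u0:u1,2];print(n,k,*c,'frac changed>8mm',np.nanmean(d>.008).round(3))
p=np.array([.4665,-.121])-[.595,-.0717];print(np.degrees(np.arctan2(p[1],p[0]))%360-94.8)
s=dict(np.load('pics/scene5.npz'));cv2.imwrite('pics/sc5c.png',cv2.resize(s['frame'][130:300,180:360],None,fx=3.3,fy=3.3,interpolation=cv2.INTER_CUBIC))
E
```

```text
side block [ 0.4293 -0.141   0.0268] [ 0.4289 -0.141   0.0269] frac changed>8mm 0.0
side tape [0.409  0.0137 0.0246] [0.4096 0.0137 0.0245] frac changed>8mm 0.0
side meas [ 0.6542 -0.2186  0.0433] [ 0.654  -0.2182  0.0437] frac changed>8mm 0.0
scene tape [0.4074 0.0194 0.0228] [0.4069 0.0186 0.0229] frac changed>8mm 0.0
scene block [ 0.4275 -0.1366  0.025 ] [ 0.4273 -0.1366  0.0249] frac changed>8mm 0.0
scene meas [ 0.6522 -0.2127  0.0449] [ 0.652  -0.2125  0.0449] frac changed>8mm 0.0
106.18968983296809
```

View pics/sc5c.png

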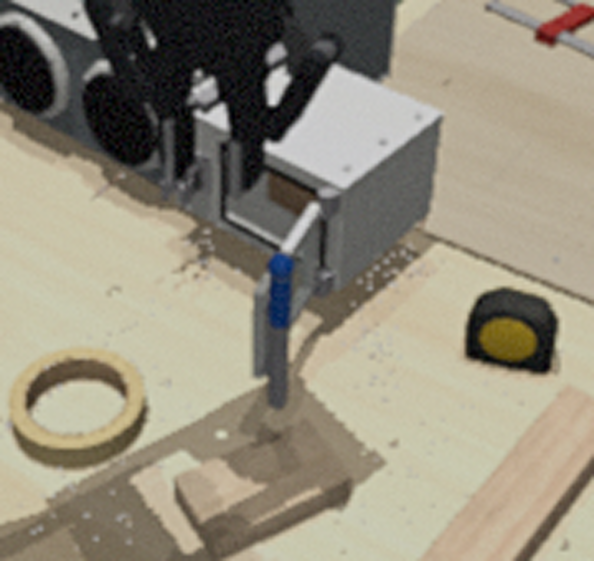

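The door stands wide open with the brown block still inside the box (crop about 290,195), and the bystanders are unmoved. Handing in.

```bash
python3 -c "
from workcell import r
print(r.sign_off(), r.observe()['time_s'])"
```

```text
the job is handed in; nothing more can be done
the job is handed in; nothing more can be done
```

The job is handed in. The outer door stands open, the gate is shut, and the arm is clear after about 11 s of robot time.

- **Gate:** I pressed the closed fingertips straight down on the knob. It met about 3 N and gave about 1 to 2 mm. It then stopped hard with the fingertips at z 0.2054 (0.206 expected when shut). I held 15–22 N on it for about 1.5 s before touching the door.
- **Door:** I gripped the bar at a width of 13.8 mm, pulled it out of the clip and swung it along its arc. I then released it and lifted away. The last pictures put the door at about 106°.
- **Last checks:** The knob was still down in the side view; it was hidden behind the gripper in the scene view. The tape roll, sanding block and tape measure were within 1 mm of where they started. The brown block was visible inside the box. I did not measure its position before and after, but nothing reached into the box.
- **Disagreements:** The first height readings for the knob (0.206 to 0.211 across the cameras) were too scattered to show whether the gate stood slightly up. I relied on the touch.

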